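# Transfer stripped roller parts to the assembly rack in reverse order

## Robot

A 6-joint arm with a two-finger parallel gripper is mounted at the origin on the work surface. World frame = base frame: x ahead of the robot, y to its left, z up, the work surface at z = 0. Lengths are in m, angles in rad, forces in N, time in s.
With the tool pointing down it reaches from about 0.225 to 0.875 m from the base axis. Payload 3.4 kg.
Tool frame: the origin (TCP) lies between the finger pads; the fingertips stand 19 mm ahead of it and the grasp point (between the pads) is the TCP; z points along the fingers, y is the line along which they close (so a half turn about z gives the same grasp; the last joint's range is limited). The gripper opens to 85 mm and grips with 20 to 120 N. Pads are 22 mm wide; open, the fingers measure 114 mm over their backs; the gripper's body (76 mm by 85 mm) begins 54 mm behind the grasp point. The pads swing forward as they close: fully open they stand 13 mm farther back than shut.
Start: joints at [1.032, 0.276, 1.505, -0, 1.361, -0.121], TCP at [0.233, 0.526, 0.221] pointing down, gripper open.
Joint ranges: [-2.89, 2.89], [-0.75, 2.08], [0.22, 2.7], [-1.18, 4.32], [0.11, 2.71], [-2.7, 2.7]. Speed limits (rad/s): [2.57, 2.57, 3.14, 3.14, 3.14, 3.14].

## Interface

Orientations are given as a unit quaternion [w, x, y, z].
In Python, from rig import get_state, imaging, ticket gives the robot as it stands. The module is installed in compiled form; this text tells all that it offers.
- The arm moves only by the shell command python3 -m inch 'ROWS' [FORCE]. ROWS is JSON, a list of rows, each an object with "claw": the opening, from -1 (shut) to 1 (fully open); "travel": the shift along the world's x, y, z in units of 200 mm (1.0 is 200 mm), a list of three; "turn": the turn about the world's z in units of 180 degrees (1.0 is 180 degrees). A call has 1 to 5 rows; each row is the pose to reach, as a shift and turn from the pose commanded when the call began, turning the shorter way round; what a row does not reach only later rows make up. A row lasts 1/10 s, in which the tool goes at most 50 mm and 8.59 degrees, less where a joint would pass 70% of its speed; a pose out of reach is approached as far as the arm can. A call with a number of a shift or a turn outside -1 to 1 is refused whole. A call with a gripper value outside its range is refused whole. The fingers move at their own pace and stop on an object; FORCE is the grip in N (left out, the last holds). Time passes only in rows, so rows that repeat a pose let the fingers close. It gives the time, the measured TCP pose, the force, the opening and the grip force at its end, in the units of the state.
- get_state(): the state, without advancing time (a new reading comes with each control period).
- imaging.get_image(name): name is "scene" or "top" or "wrist"; returns the picture (480x640x3 uint8, red, green, blue); there is no depth.
- imaging.camera_params(name): a dict with "camera_matrix" (3x3 intrinsics, pixels), "cam_to_world" (4x4, takes a point from camera to world coordinates); the wrist camera has in their place "T_tool_cam" (4x4, takes a point from camera to tool coordinates, whose origin is the TCP and whose axes are the flange's). Camera axes: x right, y down, z forward; pixel columns grow to the right and rows downward; lengths in m; the calibration is good to about 2 mm. A picture is of the moment at which its call begins: read the wrist's pose just before it. camera_params takes no time and is no camera call.
- ticket.sign_off(): hands the job in; it is judged then, once.
The state is a dict: "clock": time; "qpos": joint angles; "qd": joint speeds; "effort": joint torques, N m; "position": TCP position; "ee_rot": TCP orientation; "contact_force": force on the tool from outside, world axes, zero at the start; "moment": the same for the moment, N m; "width": finger opening in m; "gripper_force": force on a finger pad.
Only numpy, scipy, OpenCV 4.12 (cv2) and the standard library are available. Lean on these libraries where they do the work, as an engineer would, in place of code of your own. Each camera call takes 0.05 s, during which the arm holds its last target. There are 200 camera calls.

## Task

The four roller parts on the plywood strip-down board stand in the order they came off the roller; get them ready for refitting by moving them all to the lipped steel rack in the reverse order, so that the part at the left end of the board (as the robot sees it) goes into the right-hand end pocket, the next one into the pocket beside it, and so on. Lift each part over the lip and set it down upright on the floor of its pocket, without dropping it from a height.

Things in the scene. Friction and masses are not known exactly. Their poses are not given: they have to be found in the camera images.
- wide_race_center (a point): Loose wide chrome bearing race: plain upright steel ring, outer diameter 58, bore 44, 50 tall (grip the 58 mm outside), in mm. Point: its centre, 25 mm above its underside; z axis up; round, yaw does not matter. Stands on a pad at the start. About 0.3 to 0.52 kg.
- narrow_race_center (a point): Loose narrow chrome bearing race: plain upright steel ring, outer diameter 46, bore 31, 50 tall (grip the 46 mm outside), in mm. Point: its centre, 25 mm above its underside; z axis up; round, yaw does not matter. Stands on a pad at the start. About 0.22 to 0.39 kg.
- cap_center (a point): Loose dark steel labyrinth cap standing on its flange: flange diameter 58 and 14 high, with a solid straight hub of diameter 40 above it to a total height of 50 (grip the hub; a thin step of diameter 49 lies just above the flange, up to 18 high), in mm. Point: its centre, 25 mm above its underside; z axis up; round, yaw does not matter. Stands on a pad at the start. About 0.3 to 0.52 kg.
- seal_center (a point): Loose green plastic end seal standing on its base: base diameter 56 and 10 high, tapering to a straight round neck of diameter 46 from 18 high to its total height of 50 (grip the neck), in mm. Point: its centre, 25 mm above its underside; z axis up; round, yaw does not matter. Stands on a pad at the start. About 0.06 to 0.1 kg.
- pad_wide_race: Square black rubber pad 66 x 66 x 8 mm, fixed on the board, under the wide race at the start: it shows that part's place in the row. Origin: centre of its underside, 12 mm above the bench.
- pad_narrow_race: Square black rubber pad 66 x 66 x 8 mm, fixed on the board, under the narrow race at the start: it shows that part's place in the row. Origin: centre of its underside, 12 mm above the bench.
- pad_cap: Square black rubber pad 66 x 66 x 8 mm, fixed on the board, under the cap at the start: it shows that part's place in the row. Origin: centre of its underside, 12 mm above the bench.
- pad_seal: Square black rubber pad 66 x 66 x 8 mm, fixed on the board, under the seal at the start: it shows that part's place in the row. Origin: centre of its underside, 12 mm above the bench.
- board: Strip-down board: plywood, 100 mm deep (x), 420 long (y), 12 thick, fixed, no lips; four pads in a row along its y, at y = +120, +40, -40, -120 mm (within 4). +y is its left end seen from the robot (turned at most 0.1 rad). May lie nearer than the rack or beyond it. The copper drift and the circlip on its ends are not part of the job. Origin: centre of its underside, on the bench.
- rack: Fixed steel rack 86 mm deep (x), 326 long (y); four pockets 74 x 74 mm at x = 0, y = +120, +40, -40, -120; +y is left. Above the bench: pocket floor 6, lips on both long sides 24, dividers and ends 18 mm (all 6 thick). Fingers closing along its x, tips at most 25 mm below the part's top, stay clear of the lips. Turned at most 0.1 rad. Origin: centre of underside, on the bench.
Not all that is in view belongs to the job. What is shaped like the part that bears cap_center but orange is not meant.

How it is judged:
By the outcome, as a careful person would: the job done as asked, in the order asked, and still so for the second after the job is handed in, with the robot touching nothing.
It also fails if it takes over 93 s, if anything falls off the work surface, if the arm or the gripper's body presses on something with over 40 N, if the wrist force passes 120 N, or if a joint passes its speed limit or range.

## Working session

There is one attempt and no reset: what is moved stays moved. The work goes in short steps, Python scripts to look and compute and a shell command to move; the robot and the scene stay as the last step left them, time stands still between calls to the robot, and variables do not carry over. Pictures are saved under pics/ and viewed, at most 14 in all, crops included, and the job is handed in when it is done.

```bash
mkdir -p pics; python3 - <<'E'
from rig import get_state, imaging
import cv2,numpy as np
for n in("top","scene"):
    cv2.imwrite(f"pics/{n}0.png",imaging.get_image(n)[:,:,::-1])
    p=imaging.camera_params(n);print(n,np.round(p["camera_matrix"],1).tolist(),np.round(p["cam_to_world"],3).tolist())
s=get_state();print(s["clock"],s["position"],s["ee_rot"],s["width"])
E
```

```text
top [[489.6, 0.0, 322.8], [0.0, 489.6, 244.5], [0.0, 0.0, 1.0]] [[0.0, -0.986, 0.169, 0.441], [-1.0, 0.002, 0.015, -0.058], [-0.015, -0.169, -0.986, 0.839], [0.0, 0.0, 0.0, 1.0]]
scene [[458.9, 0.0, 310.6], [0.0, 458.9, 246.7], [0.0, 0.0, 1.0]] [[-0.631, 0.591, -0.502, 0.921], [0.776, 0.479, -0.411, 0.257], [-0.003, -0.649, -0.761, 0.617], [0.0, 0.0, 0.0, 1.0]]
0.1 [0.23307192 0.52511616 0.22005113] [-2.60951592e-04  2.07378665e-01  9.78260410e-01 -7.69267543e-04] 0.08533777237043917
```

View pics/top0.png

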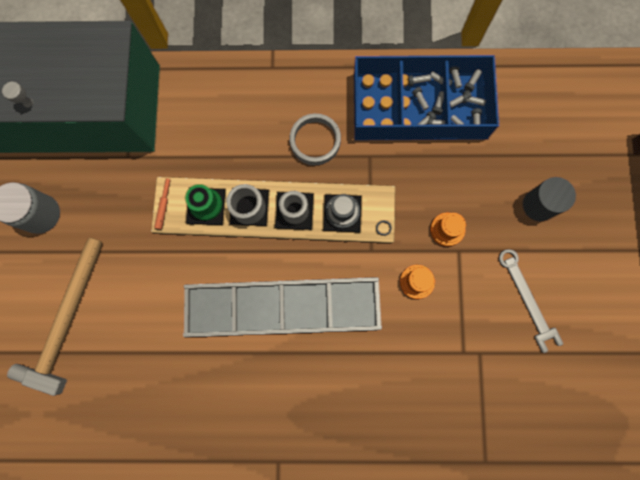

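View pics/scene0.png

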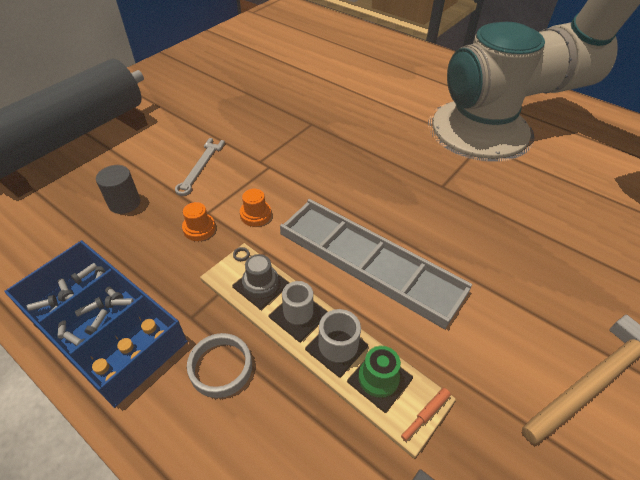

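Top view: from the robot's left, the board (row ≈210) holds the seal (204,202), wide race (246,204), narrow race (293,207) and cap (343,210). The empty rack lies nearer the robot, at (282,307). In the scene view the same parts are at (382,368), (340,335), (297,300) and (258,270).

Things that could be mistaken for a part:
- Cap: orange caps at (449,228) and (417,281), and the black cylinder (549,199).
- Races: the large flat ring (315,139) and the circlip (384,228).
- Bolts in the blue tray.

By the description I choose the four parts standing on the black pads.

```bash
cat > h.py <<'E'
from rig import get_state, imaging
import cv2,numpy as np
def ray(n,uv,z):
    p=imaging.camera_params(n);T=np.array(p["cam_to_world"]);K=np.array(p["camera_matrix"])
    d=T[:3,:3]@np.linalg.solve(K,[uv[0],uv[1],1.]);o=T[:3,3]
    return (o+d*(z-o[2])/d[2])[:2]
def pix(n,P):
    p=imaging.camera_params(n);T=np.linalg.inv(np.array(p["cam_to_world"]));K=np.array(p["camera_matrix"])
    c=K@(T[:3,:3]@P+T[:3,3]);return c[:2]/c[2]
E
python3 - <<'E'
from h import *
im=cv2.imread("pics/top0.png");hsv=cv2.cvtColor(im,cv2.COLOR_BGR2HSV)
# rack
m=((hsv[...,1]<40)&(hsv[...,2]>90)).astype(np.uint8);roi=np.zeros_like(m);roi[265:350,170:390]=1;m=cv2.morphologyEx(m*roi,cv2.MORPH_CLOSE,np.ones((5,5)))
c=max(cv2.findContours(m,0,1)[0],key=cv2.contourArea)
w=np.array([ray("top",q,.022) for q in c[:,0]]);r=cv2.minAreaRect((w*1000).astype(np.float32));print("rack",r)
# board
m=((hsv[...,0]>14)&(hsv[...,0]<30)&(hsv[...,1]>60)&(hsv[...,2]>150)).astype(np.uint8);roi[:]=0;roi[170:250,145:405]=1;m=cv2.morphologyEx(m*roi,cv2.MORPH_OPEN,np.ones((3,3)))
c=np.vstack(cv2.findContours(m,0,1)[0])
w=np.array([ray("top",q,.012) for q in c[:,0]]);print("board",cv2.minAreaRect((w*1000).astype(np.float32)))
S=4;x0,y0=150,170
g=cv2.resize(im[y0:345,x0:400],None,fx=S,fy=S,interpolation=cv2.INTER_CUBIC)[:,:800];v=g.copy()
gray=cv2.cvtColor(g,cv2.COLOR_BGR2GRAY)
for nm,(u,vv),d in(("seal",(204,202),.046),("wide",(246,204),.058),("narrow",(293,207),.046),("cap",(343,210),.040)):
    R=S*489.6*d/2/.775
    a,b=int((u-x0-24)*S),int((vv-y0-28)*S);a=max(a,0);b=max(b,0)
    sub=gray[b:b+52*S,a:a+48*S]
    h=cv2.HoughCircles(cv2.GaussianBlur(sub,(0,0),2),cv2.HOUGH_GRADIENT,1,100,param1=60,param2=10,minRadius=int(R*.93),maxRadius=int(R*1.07))
    if h is None: print(nm,None);continue
    cx,cy,rr=h[0,0];cx+=a;cy+=b;cv2.circle(v,(int(cx),int(cy)),int(rr),(0,0,255),1)
    px=np.array([cx/S+x0-.375,cy/S+y0-.375]);P=ray("top",px,.07)
    print(nm,px,rr/R,P,"scene px",pix("scene",[*P,.07]))
cv2.imwrite("pics/crop1.png",v[:600])
E
```

```text
rack ((476.4916076660156, 23.7186279296875), (85.8551025390625, 323.01361083984375), 2.0746383666992188)
board ((647.2614135742188, 41.38813781738281), (422.2624816894531, 100.87638854980469), 87.42271423339844)
seal [198.5  196.75] 0.9394314 [0.65209605 0.1564684 ] scene px [382.30603079 361.39871333]
wide [243.  199.5] 0.9934218 [0.64721389 0.08376774] scene px [339.4493192 327.7723137]
narrow [292.75 203.  ] 0.97556347 [0.64107455 0.00289592] scene px [297.02490668 293.91951977]
cap [342.75 205.  ] 0.94184023 [ 0.63745805 -0.07793787] scene px [257.8970659  264.62097532]
```

View pics/crop1.png

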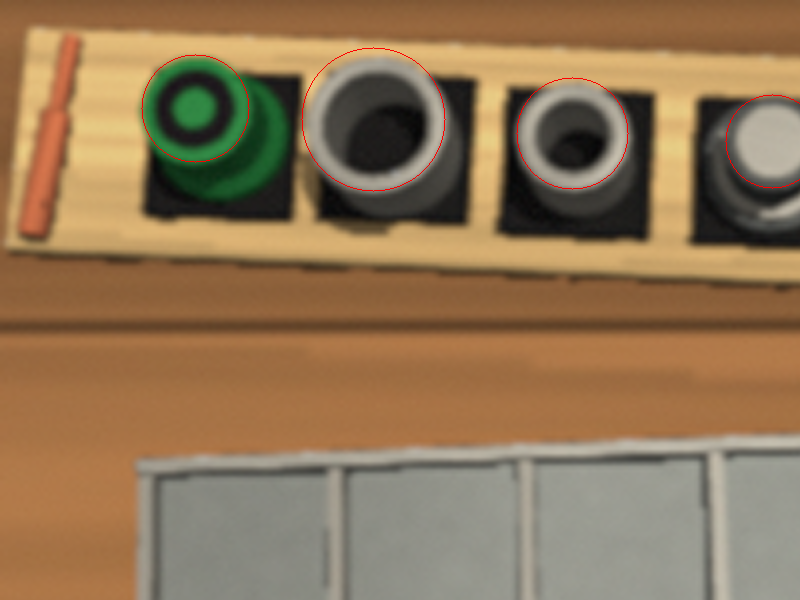

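The crop shows the board order left to right as green seal (195,108), wide race (375,121), narrow race (572,134) and grey cap (772,140), each on a black pad, with the rack below. Measured sizes (86×323 and 101×422 mm) agree with those given. Now I'll move above the seal.

```bash

python3 -m inch '[{"claw":1,"travel":[0.7,-0.61,0],"turn":-0.119},{"claw":1,"travel":[0.7,-0.61,0],"turn":-0.119},{"claw":1,"travel":[0.7,-0.61,0],"turn":-0.119},{"claw":1,"travel":[0.7,-0.61,0],"turn":-0.119},{"claw":1,"travel":[0.7,-0.61,0],"turn":-0.119}]' 30
python3 -m inch '[{"claw":1,"travel":[0.7,-0.61,0],"turn":-0.119},{"claw":1,"travel":[0.7,-0.61,0],"turn":-0.119},{"claw":1,"travel":[0.7,-0.61,0],"turn":-0.119},{"claw":1,"travel":[0.7,-0.61,0],"turn":-0.119},{"claw":1,"travel":[0.7,-0.61,0],"turn":-0.119}]'
python3 -m inch '[{"claw":1,"travel":[0.6,-0.61,0],"turn":-0.118},{"claw":1,"travel":[0.6,-0.61,0],"turn":-0.118},{"claw":1,"travel":[0.6,-0.61,0],"turn":-0.118},{"claw":1,"travel":[0.6,-0.61,0],"turn":-0.118},{"claw":1,"travel":[0.6,-0.61,0],"turn":-0.118}]'
python3 - <<'E'
from h import *
s=get_state();im=imaging.get_image("wrist")[:,:,::-1];cv2.imwrite("pics/w1.png",im)
p=imaging.camera_params("wrist");np.savez("w1.npz",pos=s["position"],q=s["ee_rot"],T=p["T_tool_cam"],K=p["camera_matrix"])
print(s["clock"],s["position"],s["ee_rot"],s["qpos"]);print(np.round(p["T_tool_cam"],3).tolist())
E
```

```text
clock: 0.6
position: [0.3765, 0.4005, 0.2203]
ee_rot: [0.001, 0.388, 0.922, -0.001]
contact_force: [-0.8, 0.0, 0.1]
width: 0.0854
gripper_force: 0.0
clock: 1.1
position: [0.5164, 0.2791, 0.2201]
ee_rot: [0.001, 0.552, 0.834, -0.0]
contact_force: [-0.5, 0.4, -0.1]
width: 0.0854
gripper_force: 0.0
clock: 1.6
position: [0.6345, 0.1585, 0.2198]
ee_rot: [-0.0, 0.695, 0.719, -0.0]
contact_force: [-0.4, 0.6, 0.2]
width: 0.0858
gripper_force: 0.0
1.6 [0.63451367 0.15848045 0.21977033] [-2.82618205e-04  6.95435855e-01  7.18588041e-01 -3.43942552e-04] [1.38431163e-01 3.96780781e-01 1.32440383e+00 2.20528019e-05
 1.42129810e+00 1.05684268e-01]
[[-0.0, -0.958, -0.288, 0.074], [1.0, -0.0, 0.0, 0.001], [-0.0, -0.288, 0.958, -0.153], [0.0, 0.0, 0.0, 1.0]]
```

View pics/w1.png

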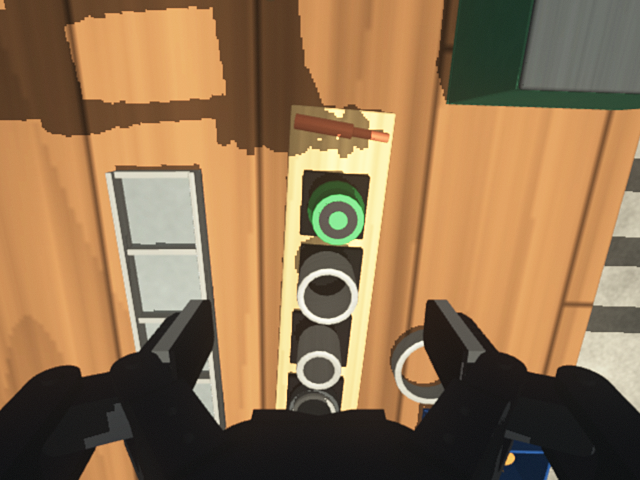

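The wrist picture shows the seal top at (338,220), the wide race rim at (328,296), the narrow race rim at (319,370) and the cap half hidden at (314,400). I'll cast these rays onto z = 0.070.

```bash
cat >> h.py <<'E'
from scipy.spatial.transform import Rotation as Rn
def wray(f,uv,z):
    d=np.load(f);M=np.eye(4);M[:3,:3]=Rn.from_quat(d["q"],scalar_first=True).as_matrix();M[:3,3]=d["pos"];M=M@d["T"]
    r=M[:3,:3]@np.linalg.solve(d["K"],[uv[0],uv[1],1.]);o=M[:3,3];return (o+r*(z-o[2])/r[2])[:2]
E
python3 - <<'E'
from h import *
im=cv2.imread("pics/w1.png");hsv=cv2.cvtColor(im,cv2.COLOR_BGR2HSV)
m=((hsv[...,2]>200)&(hsv[...,1]<40)).astype(np.uint8);m[:250]=0;m[:,:290]=0;m[:,365:]=0
for c in cv2.findContours(m,0,1)[0]:
    if cv2.contourArea(c)>400:
        e=cv2.fitEllipse(c);P=wray("w1.npz",e[0],.07);print("race",e,P)
m=((hsv[...,1]>120)&(abs(hsv[...,0].astype(int)-70)<20)&(hsv[...,2]>150)).astype(np.uint8);m[:170]=0;m[245:]=0;m[:,:300]=0;m[:,375:]=0
for c in cv2.findContours(m,0,1)[0]:
    if cv2.contourArea(c)>400:
        e=cv2.fitEllipse(c);print("seal",e,wray("w1.npz",e[0],.07))
for c in [(160,174),(196,172)]: print("rack far-left edge",wray("w1.npz",c,.02))
E
```

```text
race ((318.480224609375, 369.66180419921875), (36.8529167175293, 43.1806526184082), 88.26785278320312) [0.64121274 0.0059394 ]
race ((327.22894287109375, 295.9252014160156), (54.105587005615234, 59.30940246582031), 86.18413543701172) [0.64665194 0.08609656]
rack far-left edge [0.48105059 0.18652879]
rack far-left edge [0.51617758 0.18960674]
```

Both views agree to within 3 mm. Next: descend on the seal and grip.

```bash

python3 -m inch '[{"claw":1,"travel":[0.085,0,-0.2],"turn":0},{"claw":1,"travel":[0.085,0,-0.4],"turn":0},{"claw":1,"travel":[0.085,0,-0.6],"turn":0},{"claw":1,"travel":[0.085,0,-0.7],"turn":0},{"claw":1,"travel":[0.085,0,-0.775],"turn":0}]' 30
python3 -m inch '[{"claw":-0.2,"travel":[0,0,0],"turn":0},{"claw":-0.2,"travel":[0,0,0],"turn":0},{"claw":-0.2,"travel":[0,0,0],"turn":0},{"claw":-0.2,"travel":[0,0,0],"turn":0},{"claw":-0.2,"travel":[0,0,0],"turn":0}]' 30
python3 -m inch '[{"claw":-0.2,"travel":[0,0,0],"turn":0},{"claw":-0.2,"travel":[0,0,0],"turn":0},{"claw":-0.2,"travel":[0,0,0],"turn":0}]' 30
```

```text
clock: 2.15
position: [0.6469, 0.1622, 0.0637]
ee_rot: [-0.002, 0.694, 0.72, -0.001]
contact_force: [-0.1, 0.5, 0.2]
width: 0.0859
gripper_force: 0.0
clock: 2.65
position: [0.6508, 0.1599, 0.067]
ee_rot: [0.001, 0.695, 0.719, 0.001]
contact_force: [0.5, 0.5, -0.0]
width: 0.0343
gripper_force: 0.0
clock: 2.95
position: [0.6504, 0.1594, 0.0659]
ee_rot: [0.0, 0.695, 0.719, 0.0]
contact_force: [0.0, 0.4, 0.1]
width: 0.0341
gripper_force: 0.0
```

The fingers closed to 34 mm with no force, so nothing is between them. I'll look.

```bash
python3 - <<'E'
from h import *
a=imaging.get_image("wrist")[:,:,::-1];b=imaging.get_image("scene")[:,:,::-1]
cv2.imwrite("pics/c2.png",np.hstack([cv2.resize(a,(400,300)),cv2.resize(b[220:470,180:480],(400,333))[:300]]))
E
```

```text
(no output)
```

View pics/c2.png

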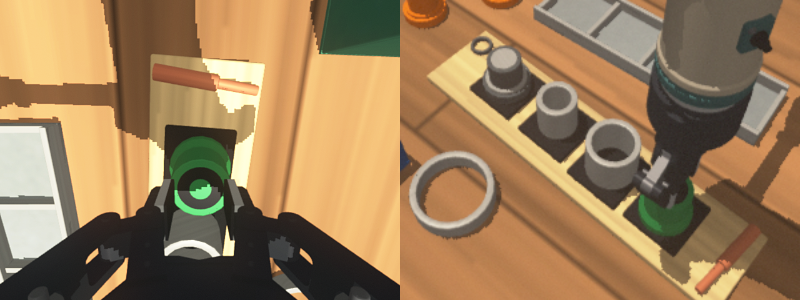

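```bash
python3 - <<'E'
from h import *
print(wray("w1.npz",(338,220),.07))
s=get_state();im=imaging.get_image("wrist")[:,:,::-1];cv2.imwrite("pics/w3.png",im)
d=np.load("w1.npz");np.savez("w3.npz",pos=s["position"],q=s["ee_rot"],T=d["T"],K=d["K"])
print(s["position"],wray("w3.npz",(320,301),.07))
M=Rn.from_quat(s["ee_rot"],scalar_first=True).as_matrix();Ti=np.linalg.inv(d["T"])
for P in([0,.017,0],[0,-.017,0],[0,.017,.019],[0,-.017,.019],[0.011,.017,.019]): c=d["K"]@(Ti@np.r_[P,1])[:3];print(P,c[:2]/c[2])
cv2.imwrite("pics/c3.png",cv2.resize(im[180:480,160:480],None,fx=2,fy=2))
E
```

```text
[0.65308693 0.15849942]
[0.65032412 0.15946355 0.06579568] [0.65265089 0.15904511]
[0, 0.017, 0] [351.45932273 295.91533584]
[0, -0.017, 0] [278.53653309 295.92258841]
[0, 0.017, 0.019] [348.18605073 279.65141946]
[0, -0.017, 0.019] [282.40805891 279.65762552]
[0.011, 0.017, 0.019] [348.70676204 259.64164841]
```

View pics/c3.png

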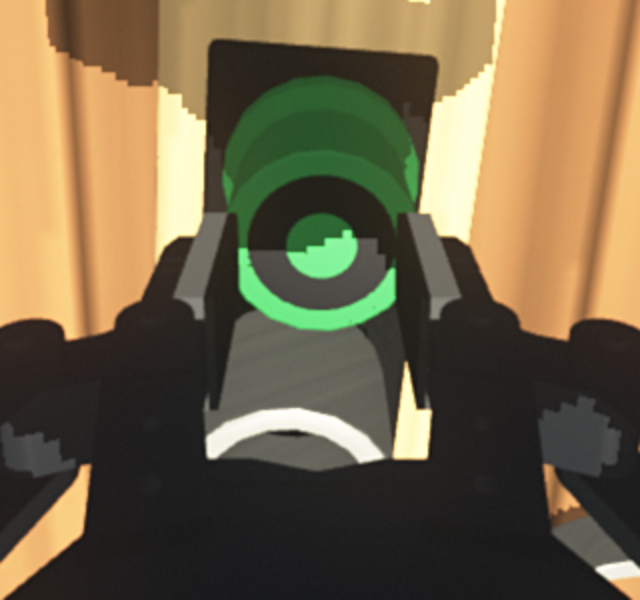

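The picture shows the seal still standing. The finger tips at crop (237,213) and (400,213) cover the edge of its rim, so the fingers closed above the neck. Their 34 mm gap spans 82 px, which puts the tips about 12 mm behind the TCP at this opening, not 19 mm ahead. I'll check this against the w1 picture before going lower.

```bash
python3 - <<'E'
from h import *
d=np.load("w3.npz");K=d["K"];Ti=np.linalg.inv(d["T"]);print(K[0,0],K[1,2])
# solve tip z from pixel gap: front corners x=.011
def pr(P): c=K@(Ti@np.r_[P,1])[:3];return c[:2]/c[2]
for nm,half,gap,v in(("w3 34mm",.01705,81.5,286.5),("w1 85mm",.0428,216,302)):
    for z in(-.03,-.02,-.01,0,.01,.019): 
        q=pr([.011,half,z]);print(nm,z,"gap",round(2*(q[0]-pr([.011,0,z])[0]),1),"v",round(q[1],1),"obs",gap,v)
E
```

```text
359.30025639967886 237.88098692145027
w3 34mm -0.03 gap 90.3 v 304.5 obs 81.5 286.5
w3 34mm -0.02 gap 84.4 v 293.0 obs 81.5 286.5
w3 34mm -0.01 gap 79.2 v 282.9 obs 81.5 286.5
w3 34mm 0 gap 74.5 v 274.0 obs 81.5 286.5
w3 34mm 0.01 gap 70.4 v 266.1 obs 81.5 286.5
w3 34mm 0.019 gap 67.1 v 259.6 obs 81.5 286.5
w1 85mm -0.03 gap 226.8 v 304.5 obs 216 302
w1 85mm -0.02 gap 211.8 v 293.0 obs 216 302
w1 85mm -0.01 gap 198.7 v 282.9 obs 216 302
w1 85mm 0 gap 187.1 v 274.0 obs 216 302
w1 85mm 0.01 gap 176.8 v 266.1 obs 216 302
w1 85mm 0.019 gap 168.5 v 259.6 obs 216 302
```

```bash

python3 -m inch '[{"claw":1,"travel":[0.01,0,0],"turn":0},{"claw":1,"travel":[0.01,0,0],"turn":0},{"claw":1,"travel":[0.01,0,0],"turn":0},{"claw":1,"travel":[0.01,0,0],"turn":0},{"claw":1,"travel":[0.01,0,0],"turn":0}]' 30
```

```text
clock: 3.6
position: [0.6523, 0.1596, 0.0658]
ee_rot: [0.0, 0.695, 0.719, 0.0]
contact_force: [-0.3, -0.1, 0.3]
width: 0.0856
gripper_force: 0.0
```

Both pictures agree: the tips sit about 14 mm behind the TCP at 34 mm opening and 25 mm behind at 85 mm. I'll go 31 mm lower, which keeps the tips above the pad under either reading, and close.

```bash

python3 -m inch '[{"claw":1,"travel":[0,0,-0.05],"turn":0},{"claw":1,"travel":[0,0,-0.1],"turn":0},{"claw":1,"travel":[0,0,-0.155],"turn":0},{"claw":1,"travel":[0,0,-0.155],"turn":0}]' 25
python3 -m inch '[{"claw":-0.2,"travel":[0,0,0],"turn":0},{"claw":-0.2,"travel":[0,0,0],"turn":0},{"claw":-0.2,"travel":[0,0,0],"turn":0},{"claw":-0.2,"travel":[0,0,0],"turn":0},{"claw":-0.2,"travel":[0,0,0],"turn":0}]' 25
python3 - <<'E'
from h import *
im=imaging.get_image("wrist")[:,:,::-1];cv2.imwrite("pics/c4.png",cv2.resize(im[180:480,160:480],None,fx=1.5,fy=1.5));print(get_state()["clock"])
E
```

```text
clock: 4.0
position: [0.6504, 0.1593, 0.0321]
ee_rot: [-0.002, 0.695, 0.719, -0.002]
contact_force: [-0.1, -0.1, -0.3]
width: 0.0857
gripper_force: 0.0
clock: 4.5
position: [0.6528, 0.1597, 0.0355]
ee_rot: [0.0, 0.695, 0.719, 0.001]
contact_force: [-0.1, 0.4, 2.8]
width: 0.0445
gripper_force: 26.0
4.55
```

View pics/c4.png

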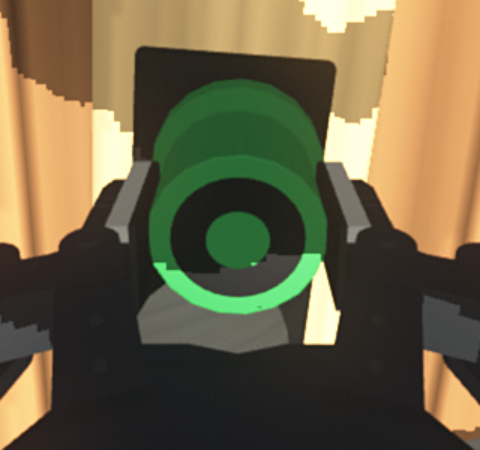

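The seal is gripped by its neck (44.5 mm, 26 N), upright between the pads. I'll lift it and carry it to the right-hand pocket, around (0.481, -0.096).

```bash

python3 -m inch '[{"claw":-0.2,"travel":[0,0,0.1],"turn":0},{"claw":-0.2,"travel":[0,0,0.25],"turn":0},{"claw":-0.2,"travel":[0,0,0.4],"turn":0},{"claw":-0.2,"travel":[0,0,0.4],"turn":0}]' 25
python3 -m inch '[{"claw":-0.2,"travel":[-0.1,-0.14,0],"turn":0},{"claw":-0.2,"travel":[-0.2,-0.3,0],"turn":0},{"claw":-0.2,"travel":[-0.32,-0.47,0],"turn":0},{"claw":-0.2,"travel":[-0.43,-0.64,0],"turn":0}]' 25
python3 -m inch '[{"claw":-0.2,"travel":[-0.11,-0.17,0],"turn":0},{"claw":-0.2,"travel":[-0.22,-0.34,0],"turn":0},{"claw":-0.2,"travel":[-0.34,-0.52,0],"turn":0},{"claw":-0.2,"travel":[-0.43,-0.64,0],"turn":0},{"claw":-0.2,"travel":[-0.43,-0.64,0],"turn":0}]' 25
python3 - <<'E'
from h import *
for n in("top","wrist"): cv2.imwrite(f"pics/{n}5.png",imaging.get_image(n)[:,:,::-1])
a=cv2.imread("pics/top5.png")[150:360,150:410];b=cv2.imread("pics/wrist5.png")
cv2.imwrite("pics/c5.png",np.hstack([cv2.resize(a,(400,323)),cv2.resize(b,(400,323))]))
s=get_state();print(s["position"],s["width"],s["gripper_force"],s["contact_force"])
E
```

```text
clock: 4.95
position: [0.6554, 0.16, 0.1195]
ee_rot: [0.003, 0.695, 0.719, 0.004]
contact_force: [0.4, 0.2, -0.9]
width: 0.0441
gripper_force: 25.8
clock: 5.35
position: [0.5643, 0.0307, 0.1135]
ee_rot: [-0.001, 0.694, 0.72, -0.001]
contact_force: [1.0, -0.9, 0.1]
width: 0.0447
gripper_force: 25.9
clock: 5.85
position: [0.477, -0.0985, 0.1138]
ee_rot: [-0.001, 0.696, 0.718, -0.001]
contact_force: [0.1, 0.7, 0.1]
width: 0.0442
gripper_force: 25.9
[ 0.47981409 -0.09654835  0.11427539] 0.04452981835282891 25.93704342842102 [ 1.44858683  0.36659034 -0.15701691]
```

View pics/c5.png

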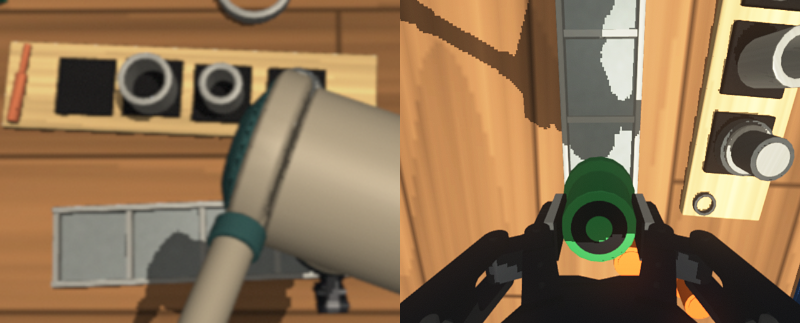

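The seal hangs upright in the gripper over the rack's right-end pocket; the wrist view has the rack directly below, with the part at (598,228). I'll lower it.

```bash

python3 -m inch '[{"claw":-0.2,"travel":[0,0,-0.15],"turn":0},{"claw":-0.2,"travel":[0,0,-0.3],"turn":0},{"claw":-0.2,"travel":[0,0,-0.4],"turn":0},{"claw":-0.2,"travel":[0,0,-0.43],"turn":0},{"claw":-0.2,"travel":[0,0,-0.45],"turn":0}]' 25
python3 -m inch '[{"claw":-0.2,"travel":[0,0,-0.01],"turn":0},{"claw":-0.2,"travel":[0,0,-0.015],"turn":0},{"claw":-0.2,"travel":[0,0,-0.015],"turn":0}]' 25
```

```text
clock: 6.45
position: [0.4808, -0.0956, 0.0242]
ee_rot: [-0.0, 0.694, 0.72, -0.0]
contact_force: [0.8, 0.2, -0.5]
width: 0.0446
gripper_force: 25.9
clock: 6.75
position: [0.481, -0.0965, 0.0225]
ee_rot: [0.001, 0.695, 0.719, 0.0]
contact_force: [0.1, 0.4, -1.7]
width: 0.0448
gripper_force: 25.9
```

```bash
for i in 1 2; do 
python3 -m inch '[{"claw":-0.2,"travel":[0,0,-0.005],"turn":0},{"claw":-0.2,"travel":[0,0,-0.005],"turn":0},{"claw":-0.2,"travel":[0,0,-0.005],"turn":0}]' 25 | grep -E "pos|contact"; done
```

```text
position: [0.4809, -0.0966, 0.0214]
contact_force: [0.5, 1.0, 2.8]
position: [0.4809, -0.0967, 0.0214]
contact_force: [-2.0, 1.6, 12.1]
```

The seal is down on the floor: contact built up to 12 N at TCP z = 0.0214, exactly 14 mm below the grasp height, as it should be. I'll release, rise and go to the wide race.

```bash

python3 -m inch '[{"claw":1,"travel":[0,0,0.005],"turn":0},{"claw":1,"travel":[0,0,0.005],"turn":0},{"claw":1,"travel":[0,0,0.005],"turn":0},{"claw":1,"travel":[0,0,0.005],"turn":0},{"claw":1,"travel":[0,0,0.005],"turn":0}]' 25 | grep -E "clock|pos|width|cont"
python3 -m inch '[{"claw":1,"travel":[0,0,0.1],"turn":0},{"claw":1,"travel":[0,0,0.25],"turn":0},{"claw":1,"travel":[0,0,0.4],"turn":0},{"claw":1,"travel":[0,0,0.5],"turn":0}]' 70| grep -E "clock|pos|cont"
python3 -m inch '[{"claw":1,"travel":[0.16,0.18,0],"turn":0},{"claw":1,"travel":[0.33,0.36,0],"turn":0},{"claw":1,"travel":[0.5,0.54,0],"turn":0},{"claw":1,"travel":[0.66,0.72,0],"turn":0},{"claw":1,"travel":[0.82,0.9,0],"turn":0}]' | grep -E "clock|pos|cont"
python3 -m inch '[{"claw":1,"travel":[0.01,0.01,0],"turn":0},{"claw":1,"travel":[0.01,0.01,0],"turn":0},{"claw":1,"travel":[0.01,0.01,0],"turn":0}]' | grep -E "clock|pos|cont"
python3 - <<'E'
from h import *
d=np.load("w1.npz");s=get_state();np.savez("w6.npz",pos=s["position"],q=s["ee_rot"],T=d["T"],K=d["K"])
im=imaging.get_image("wrist")[:,:,::-1];cv2.imwrite("pics/w6.png",im)
hsv=cv2.cvtColor(im,cv2.COLOR_BGR2HSV);m=((hsv[...,2]>180)&(hsv[...,1]<40)).astype(np.uint8);m[:,:220]=0;m[:,420:]=0
for c in cv2.findContours(m,0,1)[0]:
    if cv2.contourArea(c)>300: e=cv2.fitEllipse(cv2.convexHull(c));print(e,wray("w6.npz",e[0],.07))
cv2.imwrite("pics/c6.png",im[180:480,120:520])
# cap from wrist5
np.savez("w5.npz",pos=[.4805,-.0965,.1143],q=s["ee_rot"],T=d["T"],K=d["K"])
im=cv2.imread("pics/wrist5.png");hsv=cv2.cvtColor(im,cv2.COLOR_BGR2HSV);m=((hsv[...,2]>200)&(hsv[...,1]<40)).astype(np.uint8);m[:200]=0;m[270:]=0;m[:,:560]=0
for c in cv2.findContours(m,0,1)[0]:
    if cv2.contourArea(c)>300: e=cv2.fitEllipse(c);print("cap",e,wray("w5.npz",e[0],.07))
E
```

```text
clock: 7.85
position: [0.4801, -0.0964, 0.0206]
contact_force: [0.2, -0.1, 0.6]
width: 0.0855
clock: 8.25
position: [0.481, -0.0967, 0.1226]
contact_force: [-0.9, 0.0, -0.2]
clock: 8.75
position: [0.6453, 0.0851, 0.1205]
contact_force: [1.0, -1.7, 0.6]
clock: 9.05
position: [0.6451, 0.0848, 0.1203]
contact_force: [-1.0, 0.2, 0.7]
((306.2186279296875, 370.39263916015625), (56.9764518737793, 66.21206665039062), 90.63504791259766) [0.64125385 0.00593302]
((318.5157775878906, 258.5398254394531), (84.21537017822266, 93.9507827758789), 90.0217514038086) [0.64667121 0.08503166]
cap ((596.54833984375, 236.74453735351562), (44.46269226074219, 56.429107666015625), 53.69474411010742) [ 0.64017888 -0.07531084]
```

View pics/c6.png

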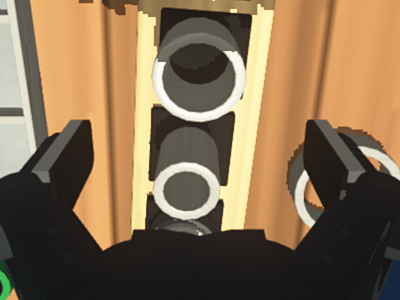

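The wrist view shows the wide race rim at crop (198,78) and the narrow race at (186,190), with the fingers clear on both sides. The TCP is over the wide race at (0.6467, 0.085). I'll descend and grip at 70 N.

```bash

python3 -m inch '[{"claw":1,"travel":[0.01,0,-0.15],"turn":0},{"claw":1,"travel":[0.01,0,-0.3],"turn":0},{"claw":1,"travel":[0.01,0,-0.38],"turn":0},{"claw":1,"travel":[0.01,0,-0.43],"turn":0},{"claw":1,"travel":[0.01,0,-0.43],"turn":0}]' 70 | grep -E "clock|pos|width|cont"
python3 -m inch '[{"claw":0,"travel":[0,0,0],"turn":0},{"claw":0,"travel":[0,0,0],"turn":0},{"claw":0,"travel":[0,0,0],"turn":0},{"claw":0,"travel":[0,0,0],"turn":0},{"claw":0,"travel":[0,0,0],"turn":0}]' 70
```

```text
clock: 9.6
position: [0.6468, 0.0844, 0.0338]
contact_force: [0.1, 0.0, 0.1]
width: 0.0853
clock: 10.1
position: [0.6483, 0.0854, 0.0369]
ee_rot: [0.0, 0.695, 0.719, 0.0]
contact_force: [-2.0, -0.4, 6.6]
width: 0.0549
gripper_force: 75.6
```

```bash

python3 -m inch '[{"claw":0,"travel":[0,0,0.05],"turn":0},{"claw":0,"travel":[0,0,0.15],"turn":0},{"claw":0,"travel":[0,0,0.3],"turn":0},{"claw":0,"travel":[0,0,0.4],"turn":0},{"claw":0,"travel":[0,0,0.4],"turn":0}]' 70 | grep -E "clock|pos|width|cont|grip"
python3 -m inch '[{"claw":0,"travel":[-0.14,-0.08,0],"turn":0},{"claw":0,"travel":[-0.34,-0.2,0],"turn":0},{"claw":0,"travel":[-0.54,-0.32,0],"turn":0},{"claw":0,"travel":[-0.72,-0.43,0],"turn":0},{"claw":0,"travel":[-0.845,-0.505,0],"turn":0}]' | grep -E "clock|pos|width|cont|grip"
python3 -m inch '[{"claw":0,"travel":[0,0,0],"turn":0},{"claw":0,"travel":[0,0,-0.15],"turn":0},{"claw":0,"travel":[0,0,-0.27],"turn":0},{"claw":0,"travel":[0,0,-0.33],"turn":0},{"claw":0,"travel":[0,0,-0.33],"turn":0}]' | grep -E "clock|pos|width|cont|grip"
python3 - <<'E'
from h import *
a=imaging.get_image("wrist")[:,:,::-1];b=imaging.get_image("scene")[:,:,::-1]
cv2.imwrite("pics/c7.png",np.hstack([cv2.resize(a[150:450,120:520],(400,300)),cv2.resize(b[180:405,220:520],(400,300))]))
E
```

```text
clock: 10.6
position: [0.6511, 0.0857, 0.1187]
contact_force: [0.2, 0.1, -4.4]
width: 0.055
gripper_force: 75.7
clock: 11.1
position: [0.4751, -0.0161, 0.1134]
contact_force: [0.1, 0.7, -4.2]
width: 0.0554
gripper_force: 75.8
clock: 11.6
position: [0.4777, -0.0149, 0.0465]
contact_force: [-1.0, 0.3, -3.1]
width: 0.0553
gripper_force: 75.8
```

View pics/c7.png

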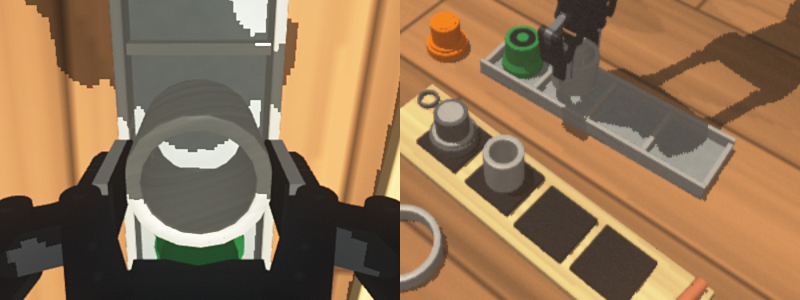

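The race is upright over the second pocket from the right, beside the seal, which stands upright in the end pocket at (522,50). I'll set it down.

```bash

python3 -m inch '[{"claw":0,"travel":[0,0,-0.06],"turn":0},{"claw":0,"travel":[0,0,-0.1],"turn":0},{"claw":0,"travel":[0,0,-0.12],"turn":0},{"claw":0,"travel":[0,0,-0.125],"turn":0},{"claw":0,"travel":[0,0,-0.125],"turn":0}]' | grep -E "clock|pos|cont"
for i in 1 2 3 4; do 
python3 -m inch '[{"claw":0,"travel":[0,0,-0.005],"turn":0},{"claw":0,"travel":[0,0,-0.005],"turn":0}]' | grep -E "pos|contact"; done
```

```text
clock: 12.2
position: [0.4796, -0.0154, 0.024]
contact_force: [-0.1, -0.5, -3.4]
position: [0.4796, -0.0155, 0.0231]
contact_force: [0.5, -0.8, -3.9]
position: [0.4796, -0.0155, 0.0229]
contact_force: [-2.1, -0.5, 3.7]
position: [0.4797, -0.0155, 0.0228]
contact_force: [-3.2, 1.1, 13.6]
position: [0.4797, -0.0155, 0.0228]
contact_force: [-4.9, 2.1, 22.0]
```

Down. I'll release, rise and move to the narrow race (0.641, 0.005).

```bash

python3 -m inch '[{"claw":1,"travel":[0,0,0.01],"turn":0},{"claw":1,"travel":[0,0,0.01],"turn":0},{"claw":1,"travel":[0,0,0.01],"turn":0},{"claw":1,"travel":[0,0,0.01],"turn":0},{"claw":1,"travel":[0,0,0.01],"turn":0}]' 60 | grep -E "clock|pos|width|cont"
python3 -m inch '[{"claw":1,"travel":[0,0,0.1],"turn":0},{"claw":1,"travel":[0,0,0.25],"turn":0},{"claw":1,"travel":[0,0,0.4],"turn":0},{"claw":1,"travel":[0,0,0.5],"turn":0}]' | grep -E "clock|pos|cont"
python3 -m inch '[{"claw":1,"travel":[0.2,0.02,0],"turn":0},{"claw":1,"travel":[0.43,0.05,0],"turn":0},{"claw":1,"travel":[0.66,0.08,0],"turn":0},{"claw":1,"travel":[0.81,0.1,0],"turn":0},{"claw":1,"travel":[0.81,0.1,0],"turn":0}]' | grep -E "clock|pos|cont"
python3 - <<'E'
from h import *
d=np.load("w1.npz");s=get_state();np.savez("w8.npz",pos=s["position"],q=s["ee_rot"],T=d["T"],K=d["K"])
im=imaging.get_image("wrist")[:,:,::-1];cv2.imwrite("pics/w8.png",im);print(s["position"])
hsv=cv2.cvtColor(im,cv2.COLOR_BGR2HSV);m=((hsv[...,2]>180)&(hsv[...,1]<40)).astype(np.uint8);m[:,:220]=0;m[:,420:]=0
for c in cv2.findContours(m,0,1)[0]:
    if cv2.contourArea(c)>300: e=cv2.fitEllipse(cv2.convexHull(c));print(e,wray("w8.npz",e[0],.07))
E
```

```text
clock: 13.5
position: [0.4792, -0.0154, 0.0216]
contact_force: [-0.5, 0.6, 0.5]
width: 0.0855
clock: 13.9
position: [0.4801, -0.0155, 0.1235]
contact_force: [1.6, 0.2, -0.7]
clock: 14.4
position: [0.6457, 0.0049, 0.1208]
contact_force: [-1.4, -0.4, 1.2]
[0.64573478 0.00487252 0.12080846]
((300.11517333984375, 373.14056396484375), (38.273193359375, 45.12077331542969), 92.04841613769531) [ 0.63822688 -0.07659296]
((307.952392578125, 257.24713134765625), (68.53327178955078, 73.82234191894531), 90.6175765991211) [0.64122492 0.00555156]
```

```bash

python3 -m inch '[{"claw":1,"travel":[0,0,-0.15],"turn":0},{"claw":1,"travel":[0,0,-0.3],"turn":0},{"claw":1,"travel":[0,0,-0.38],"turn":0},{"claw":1,"travel":[0,0,-0.43],"turn":0},{"claw":1,"travel":[0,0,-0.43],"turn":0}]' 60 | grep -E "clock|pos|width|cont"
python3 -m inch '[{"claw":-0.3,"travel":[0,0,0],"turn":0},{"claw":-0.3,"travel":[0,0,0],"turn":0},{"claw":-0.3,"travel":[0,0,0],"turn":0},{"claw":-0.3,"travel":[0,0,0],"turn":0},{"claw":-0.3,"travel":[0,0,0],"turn":0}]' 60
python3 -m inch '[{"claw":-0.3,"travel":[0,0,0],"turn":0}]' 60 | grep -E "clock|pos|width|cont|grip"
```

```text
clock: 14.95
position: [0.6393, 0.0045, 0.0345]
contact_force: [-0.1, -0.3, 0.5]
width: 0.0854
clock: 15.45
position: [0.6416, 0.0045, 0.0377]
ee_rot: [0.001, 0.695, 0.719, 0.0]
contact_force: [-2.0, -0.4, 5.0]
width: 0.0444
gripper_force: 60.4
clock: 15.55
position: [0.6416, 0.0045, 0.0377]
contact_force: [-1.5, -0.7, 4.8]
width: 0.0441
gripper_force: 60.4
```

Gripped. I'll carry it to the third pocket (0.475, 0.064).

```bash

python3 -m inch '[{"claw":-0.3,"travel":[0,0,0.05],"turn":0},{"claw":-0.3,"travel":[0,0,0.15],"turn":0},{"claw":-0.3,"travel":[0,0,0.3],"turn":0},{"claw":-0.3,"travel":[0,0,0.4],"turn":0},{"claw":-0.3,"travel":[0,0,0.4],"turn":0}]' 60 | grep -E "clock|pos|width|cont|grip"
python3 -m inch '[{"claw":-0.3,"travel":[-0.15,0.05,0],"turn":0},{"claw":-0.3,"travel":[-0.36,0.12,0],"turn":0},{"claw":-0.3,"travel":[-0.58,0.2,0],"turn":0},{"claw":-0.3,"travel":[-0.76,0.26,0],"turn":0},{"claw":-0.3,"travel":[-0.83,0.29,0],"turn":0}]' | grep -E "clock|pos|width|cont|grip"
python3 -m inch '[{"claw":-0.3,"travel":[0,0,0],"turn":0},{"claw":-0.3,"travel":[0,0,-0.15],"turn":0},{"claw":-0.3,"travel":[0,0,-0.27],"turn":0},{"claw":-0.3,"travel":[0,0,-0.33],"turn":0},{"claw":-0.3,"travel":[0,0,-0.33],"turn":0}]' | grep -E "clock|pos|width|cont|grip"
python3 - <<'E'
from h import *
a=imaging.get_image("wrist")[:,:,::-1];b=imaging.get_image("scene")[:,:,::-1]
cv2.imwrite("pics/c9.png",np.hstack([cv2.resize(a[150:450,120:520],(400,300)),cv2.resize(b[180:405,220:520],(400,300))]))
E
```

```text
clock: 16.05
position: [0.6439, 0.0044, 0.1198]
contact_force: [1.4, -0.0, -2.8]
width: 0.0444
gripper_force: 61.7
clock: 16.55
position: [0.4694, 0.0636, 0.1144]
contact_force: [0.7, 0.1, -2.0]
width: 0.0442
gripper_force: 61.9
clock: 17.05
position: [0.4757, 0.0621, 0.0479]
contact_force: [0.6, -0.4, -2.1]
width: 0.0444
gripper_force: 61.9
```

View pics/c9.png

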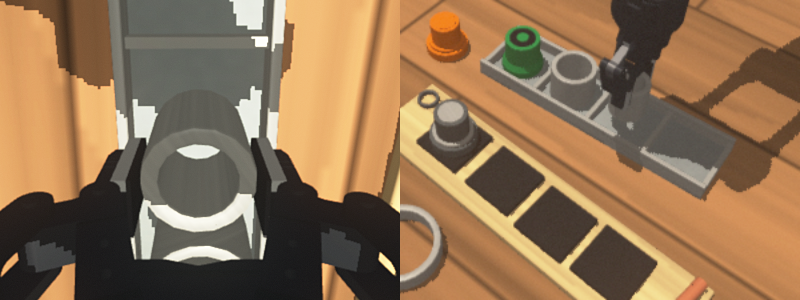

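The narrow race hangs upright over the third pocket, and the seal (522,50) and wide race (575,80) stand upright in theirs. I'll set it down.

```bash

python3 -m inch '[{"claw":-0.3,"travel":[0,0,-0.06],"turn":0},{"claw":-0.3,"travel":[0,0,-0.1],"turn":0},{"claw":-0.3,"travel":[0,0,-0.115],"turn":0},{"claw":-0.3,"travel":[0,0,-0.125],"turn":0},{"claw":-0.3,"travel":[0,0,-0.125],"turn":0}]' | grep -E "clock|pos|cont"
for i in 1 2 3; do 
python3 -m inch '[{"claw":-0.3,"travel":[0,0,-0.005],"turn":0},{"claw":-0.3,"travel":[0,0,-0.005],"turn":0}]' | grep -E "pos|contact"; done
```

```text
clock: 17.65
position: [0.4756, 0.0625, 0.0249]
contact_force: [0.2, 0.3, -2.1]
position: [0.4755, 0.0626, 0.0241]
contact_force: [-0.3, -0.0, -2.8]
position: [0.4756, 0.0626, 0.0236]
contact_force: [-1.3, 0.7, 4.3]
position: [0.4757, 0.0626, 0.0236]
contact_force: [-4.4, -0.5, 14.0]
```

```bash

python3 -m inch '[{"claw":1,"travel":[0,0,0.008],"turn":0},{"claw":1,"travel":[0,0,0.008],"turn":0},{"claw":1,"travel":[0,0,0.008],"turn":0},{"claw":1,"travel":[0,0,0.008],"turn":0},{"claw":1,"travel":[0,0,0.008],"turn":0}]' 70 | grep -E "clock|pos|width|cont"
python3 -m inch '[{"claw":1,"travel":[0,0,0.1],"turn":0},{"claw":1,"travel":[0,0,0.25],"turn":0},{"claw":1,"travel":[0,0,0.4],"turn":0},{"claw":1,"travel":[0,0,0.5],"turn":0}]' | grep -E "clock|pos|cont"
python3 -m inch '[{"claw":1,"travel":[0.16,-0.14,0],"turn":0},{"claw":1,"travel":[0.34,-0.29,0],"turn":0},{"claw":1,"travel":[0.52,-0.44,0],"turn":0},{"claw":1,"travel":[0.7,-0.6,0],"turn":0},{"claw":1,"travel":[0.815,-0.695,0],"turn":0}]' | grep -E "clock|pos|cont"
python3 -m inch '[{"claw":1,"travel":[0,0,0],"turn":0},{"claw":1,"travel":[0,0,0],"turn":0},{"claw":1,"travel":[0,0,0],"turn":0}]' | grep -E "clock|pos|cont"
python3 - <<'E'
from h import *
d=np.load("w1.npz");s=get_state();np.savez("w10.npz",pos=s["position"],q=s["ee_rot"],T=d["T"],K=d["K"])
im=imaging.get_image("wrist")[:,:,::-1];cv2.imwrite("pics/w10.png",im);print(s["position"])
hsv=cv2.cvtColor(im,cv2.COLOR_BGR2HSV);m=((hsv[...,2]>180)&(hsv[...,1]<40)).astype(np.uint8);m[:,:220]=0;m[:,420:]=0
for c in cv2.findContours(m,0,1)[0]:
    if cv2.contourArea(c)>300: e=cv2.fitEllipse(cv2.convexHull(c));print(e,wray("w10.npz",e[0],.07))
cv2.imwrite("pics/c10.png",im[150:450,120:520])
E
```

```text
clock: 18.75
position: [0.4753, 0.0626, 0.0232]
contact_force: [0.0, -1.3, 0.4]
width: 0.0853
clock: 19.15
position: [0.4761, 0.0626, 0.1252]
contact_force: [0.9, -0.5, -0.7]
clock: 19.65
position: [0.6409, -0.0792, 0.123]
contact_force: [-1.1, -0.3, -0.5]
clock: 19.95
position: [0.6371, -0.0756, 0.123]
contact_force: [-0.7, 0.2, 0.1]
[ 0.637051   -0.07558019  0.12296594]
((317.8526611328125, 259.0157470703125), (47.19270706176758, 50.40556335449219), 90.832763671875) [ 0.63829203 -0.0765758 ]
```

View pics/c10.png

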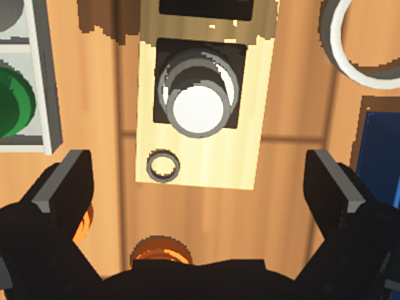

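The wrist view shows the grey cap at crop (198,107) on its pad. The circlip (163,165) and the orange caps at the bottom are out of the fingers' way. Descend and grip the hub.

```bash

python3 -m inch '[{"claw":1,"travel":[0.006,-0.005,-0.15],"turn":0},{"claw":1,"travel":[0.006,-0.005,-0.3],"turn":0},{"claw":1,"travel":[0.006,-0.005,-0.4],"turn":0},{"claw":1,"travel":[0.006,-0.005,-0.45],"turn":0},{"claw":1,"travel":[0.006,-0.005,-0.45],"turn":0}]' 75 | grep -E "clock|pos|width|cont"
python3 -m inch '[{"claw":-0.4,"travel":[0,0,0],"turn":0},{"claw":-0.4,"travel":[0,0,0],"turn":0},{"claw":-0.4,"travel":[0,0,0],"turn":0},{"claw":-0.4,"travel":[0,0,0],"turn":0},{"claw":-0.4,"travel":[0,0,0],"turn":0}]' 75| grep -E "clock|pos|width|cont|grip"
python3 -m inch '[{"claw":-0.4,"travel":[0,0,0],"turn":0}]' | grep -E "clock|pos|width|cont|grip"
```

```text
clock: 20.5
position: [0.638, -0.0765, 0.0324]
contact_force: [0.4, -0.4, 0.8]
width: 0.0856
clock: 21.0
position: [0.6395, -0.0776, 0.0351]
contact_force: [-1.4, 0.5, 5.5]
width: 0.0372
gripper_force: 76.1
clock: 21.1
position: [0.6395, -0.0776, 0.0351]
contact_force: [-2.2, -0.2, 6.4]
width: 0.0373
gripper_force: 76.1
```

```bash

python3 -m inch '[{"claw":-0.4,"travel":[0,0,0.05],"turn":0},{"claw":-0.4,"travel":[0,0,0.15],"turn":0},{"claw":-0.4,"travel":[0,0,0.3],"turn":0},{"claw":-0.4,"travel":[0,0,0.4],"turn":0},{"claw":-0.4,"travel":[0,0,0.4],"turn":0}]' 75 | grep -E "clock|pos|width|cont|grip"
python3 -m inch '[{"claw":-0.4,"travel":[-0.06,0.08,0],"turn":0},{"claw":-0.4,"travel":[-0.17,0.22,0],"turn":0},{"claw":-0.4,"travel":[-0.29,0.38,0],"turn":0},{"claw":-0.4,"travel":[-0.418,0.55,0],"turn":0}]' | grep -E "clock|pos|width|cont|grip"
python3 -m inch '[{"claw":-0.4,"travel":[-0.12,0.16,0],"turn":0},{"claw":-0.4,"travel":[-0.24,0.31,0],"turn":0},{"claw":-0.4,"travel":[-0.34,0.45,0],"turn":0},{"claw":-0.4,"travel":[-0.418,0.55,0],"turn":0},{"claw":-0.4,"travel":[-0.418,0.55,0],"turn":0}]' | grep -E "clock|pos|width|cont|grip"
python3 -m inch '[{"claw":-0.4,"travel":[0,0,0],"turn":0},{"claw":-0.4,"travel":[0,0,-0.15],"turn":0},{"claw":-0.4,"travel":[0,0,-0.27],"turn":0},{"claw":-0.4,"travel":[0,0,-0.33],"turn":0},{"claw":-0.4,"travel":[0,0,-0.33],"turn":0}]' | grep -E "clock|pos|width|cont|grip"
python3 - <<'E'
from h import *
a=imaging.get_image("wrist")[:,:,::-1];b=imaging.get_image("scene")[:,:,::-1]
cv2.imwrite("pics/c11.png",np.hstack([cv2.resize(a[150:450,120:520],(400,300)),cv2.resize(b[180:405,220:520],(400,300))]))
E
```

```text
clock: 21.6
position: [0.642, -0.078, 0.1171]
contact_force: [0.6, 0.4, -3.3]
width: 0.0371
gripper_force: 75.6
clock: 22.0
position: [0.5543, 0.0333, 0.1119]
contact_force: [-0.5, 0.3, -3.2]
width: 0.0375
gripper_force: 75.8
clock: 22.5
position: [0.4682, 0.1446, 0.1121]
contact_force: [-0.5, -0.3, -2.0]
width: 0.037
gripper_force: 75.9
clock: 23.0
position: [0.4713, 0.1414, 0.0452]
contact_force: [-0.0, -0.3, -3.1]
width: 0.0372
gripper_force: 75.9
```

View pics/c11.png

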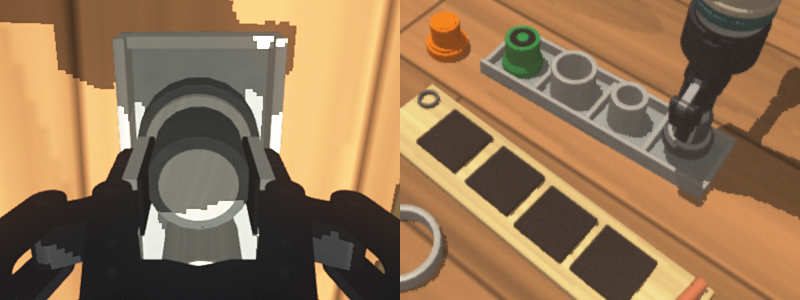

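The cap is upright over the left-end pocket, and the other three stand in theirs. I'll set it down.

```bash

python3 -m inch '[{"claw":-0.4,"travel":[0,0.004,-0.06],"turn":0},{"claw":-0.4,"travel":[0,0.004,-0.1],"turn":0},{"claw":-0.4,"travel":[0,0.004,-0.115],"turn":0},{"claw":-0.4,"travel":[0,0.004,-0.125],"turn":0},{"claw":-0.4,"travel":[0,0.004,-0.125],"turn":0}]' | grep -E "clock|pos|cont"
for i in 1 2 3; do 
python3 -m inch '[{"claw":-0.4,"travel":[0,0,-0.005],"turn":0},{"claw":-0.4,"travel":[0,0,-0.005],"turn":0}]' | grep -E "pos|contact"; done
```

```text
clock: 23.6
position: [0.4725, 0.1433, 0.0226]
contact_force: [0.9, -0.3, -2.8]
position: [0.4725, 0.1434, 0.0216]
contact_force: [-0.8, 0.5, -4.3]
position: [0.4726, 0.1434, 0.0211]
contact_force: [-1.3, -0.6, 2.5]
position: [0.4727, 0.1434, 0.021]
contact_force: [-3.0, -1.0, 11.5]
```

```bash

python3 -m inch '[{"claw":1,"travel":[0,0,0.008],"turn":0},{"claw":1,"travel":[0,0,0.008],"turn":0},{"claw":1,"travel":[0,0,0.008],"turn":0},{"claw":1,"travel":[0,0,0.008],"turn":0},{"claw":1,"travel":[0,0,0.008],"turn":0}]' 70 | grep -E "clock|pos|width|cont"
python3 -m inch '[{"claw":1,"travel":[0,0,0.1],"turn":0},{"claw":1,"travel":[0,0,0.25],"turn":0},{"claw":1,"travel":[0,0,0.45],"turn":0},{"claw":1,"travel":[0,0,0.7],"turn":0},{"claw":1,"travel":[0,0,0.8],"turn":0}]' | grep -E "clock|pos|cont"
python3 -m inch '[{"claw":1,"travel":[-0.1,0.2,0],"turn":0},{"claw":1,"travel":[-0.2,0.4,0],"turn":0},{"claw":1,"travel":[-0.3,0.6,0],"turn":0},{"claw":1,"travel":[-0.4,0.8,0],"turn":0},{"claw":1,"travel":[-0.4,0.8,0],"turn":0}]' | grep -E "clock|pos|cont"
python3 - <<'E'
from h import *
a=imaging.get_image("top")[:,:,::-1];b=imaging.get_image("scene")[:,:,::-1]
cv2.imwrite("pics/c12.png",np.hstack([cv2.resize(a[165:353,150:400],(400,300)),cv2.resize(b[180:405,220:520],(400,300))]))
E
```

```text
clock: 24.7
position: [0.4723, 0.1434, 0.0208]
contact_force: [0.2, 0.8, -0.1]
width: 0.0855
clock: 25.2
position: [0.4747, 0.1438, 0.1855]
contact_force: [0.1, 0.2, -0.8]
clock: 25.7
position: [0.3896, 0.3074, 0.1809]
contact_force: [-0.1, -0.7, -0.2]
```

View pics/c12.png

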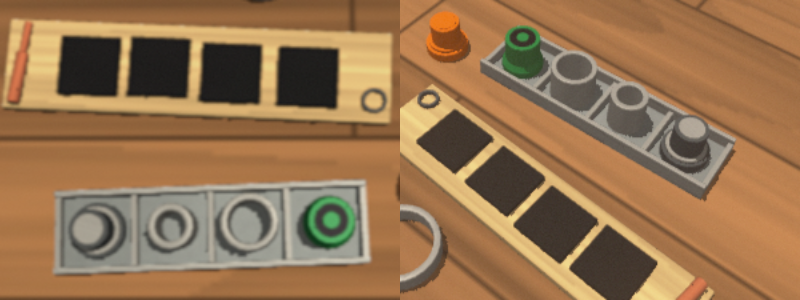

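All four parts stand upright in the rack. In the left half of the picture, left to right, they are the cap (95,232), narrow race (170,228), wide race (247,224) and seal (330,222), which is the reverse of the board order. Handing in.

```bash
python3 -c "
from rig import ticket;print(ticket.sign_off())"
```

```text
the job is handed in; nothing more can be done
None
```

The job is handed in: all four parts stand upright in the rack in reverse order (left to right: cap, narrow race, wide race, seal), after about 26 s on the robot's clock.

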